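Find and open the unbolted hatch of the bench trunking

ROBOT

A 7-joint arm with a two-finger parallel gripper is mounted at the origin on the work surface. World frame = base frame: x ahead of the robot, y to its left, z up, the work surface at z = 0. Lengths are in m, angles in rad, forces in N, time in s.
With the tool pointing down it reaches from about 0.4 to 0.85 m from the base axis. Payload 4.5 kg.
Tool frame: the origin (TCP) lies between the finger pads; the fingertips stand ahead of it and the grasp point (between the pads) lies 11 mm behind it (nose_length is the z of the fingertips in the tool frame, in m); z points along the fingers, y is the direction in which the jaws open and shut (so a half turn about z gives the same grasp; the last joint's range is limited). The gripper opens to 88 mm and grips with 3 to 60 N. Pads are 18 mm wide; open, the fingers measure 123 mm over their backs; the gripper's body (75 mm by 187 mm) begins 45 mm behind the grasp point.
Start: joints at [1.281, 0.689, -0.195, 1.565, 0.157, 0.902, -0.215], TCP at [0.199, -0.593, 0.247] pointing down, gripper open.
Joint ranges: [-3.01, 3.01], [-0.46, 2.08], [-1.47, 1.51], [0.13, 2.56], [-1, 4.14], [0.04, 2.09], [-2.66, 2.66]. Speed limits (rad/s): [2.57, 2.57, 3.14, 3.14, 3.14, 3.14, 3.14].

INTERFACE

Orientations are given as a unit quaternion [w, x, y, z].
In Python, from workcell import observe, grab_frame, camera_params, hand_in, nose_length gives the robot as it stands.
- The arm moves only by the tool play_rows, never from a script. Its argument "moves" is text: rows parted by semicolons, each of 6 numbers parted by spaces: the shift along the tool's x, y, z in cm, then the turn, a rotation vector about the tool's x, y, z in degrees. In form: dx dy dz rx ry rz; .... A call has 1 to 12 rows; each row shifts and turns the pose as measured when the row begins, along the tool's axes as they then stand; what a row does not reach is not made up. A row lasts 1/12 s, in which the tool goes at most 41.7 mm and 7.16 degrees, less where a joint would pass 70% of its speed; a pose out of reach is approached as far as the arm can. A call is refused whole if a number of a shift passes 4.17 or a number of a turn 7.16, either way. A call with a gripper value outside its range is refused whole. "fingers" is the opening, from -1 (shut) to 1 (fully open), set as the call begins (left out, the last holds). The fingers move at their own pace and stop on an object; "newtons" is the grip in N (left out, the last holds). Time passes only in rows, so rows that do not move let the fingers close. It gives the time, the measured TCP pose, the force and the opening at its end, in the units of the state.
- observe(): the state, without advancing time (a new reading comes with each control period).
- grab_frame(name): name is "side" or "top" or "wrist"; returns the picture (384x512x3 uint8, red, green, blue); there is no depth.
- camera_params(name): a dict with "camera_matrix" (3x3 intrinsics, pixels), "distortion" ([k1, k2, p1, p2, k3] as OpenCV has them; the pictures are not rectified), "extrinsics" (4x4, takes a point from camera to world coordinates). Camera axes: x right, y down, z forward; pixel columns grow to the right and rows downward; lengths in m; the calibration is good to about 2 mm. A picture is of the moment at which its call begins: read the wrist's pose just before it. camera_params takes no time and is no camera call; for the wrist camera it gives the pose at the moment of the call.
- hand_in(): hands the job in, once; it reports no verdict.
The state is a dict: "time": time; "joint_positions": joint angles; "qd": joint speeds; "joint_torque": joint torques, N m; "position": TCP position; "tool_rot": TCP orientation; "force": force on the tool from outside, world axes, zero at the start; "wrist_torque": the same for the moment, N m; "opening": opening from 0.0 (shut) to 1.0 (fully open).
Only numpy, scipy, OpenCV 4.12 (cv2) and the standard library are available. Lean on these libraries where they do the work, as an engineer would, in place of code of your own. Each camera call takes 0.05 s, during which the arm holds its last target. There are 200 camera calls.

TASK

Three of the four identical hatches in the bench trunking are bolted from underneath and one has been left unbolted, so that the gas analyser can be connected there. Press the ribbed end of the hatches with a fingertip, without forcing them, to find the one that rocks, then push that hatch over by its raised edge until it stands fully open against its stop, and leave it so with the others shut. Only touch and push: do not pinch a hatch, and leave the things standing about on the counter and the trunking as they are.

Things in the scene. Friction and masses are not known exactly. Their poses are not given: they have to be found in the camera images.
- trunking: aluminium bench trunking fixed on the counter, 160 deep (x) x 472 long (y) x 60 high; origin at the centre of its underside, x from the operator's side to the back, y along it. Four identical hatches lie flush in its top, two either side of an 84 long blank section, with solid rails ahead (18 wide) and behind (28 wide). Each bay is open inside for 30 or more below the top
- hatch1 (a joint): tilt of the leftmost (+y end) hatch, rad: 0 shut, growing as its press end (back) goes down and its long front end comes up; 1.57 upright, 1.75 fully open at its stop, leaning back past upright. Stiff pivot: it stays at any tilt where it is left. A bolted hatch gives only about 0.04; an unbolted one yields to 2 to 5 N on the press strip
- hatch1_press (a point): centre of the dark ribbed press strip (24 x 66) on the top face of the leftmost (+y end) hatch, 26 behind its pivot line; it moves with the hatch. Hatch: grey plate 110 (x) x 84 (y) x 4 thick, smooth, 72 of it ahead of the pivot line, 38 behind. Pressed some 14 deep it tips 0.5 or more and its front edge stands some 35 to 55 proud
- hatch1_pivot (a point): middle of the pivot line (along the trunking's y) of the leftmost (+y end) hatch, fixed to the trunking at x +12, y +175, 58 above the counter, 2 below the trunking's top; axes as the trunking's
- hatch2 (a joint): tilt of the second from the left hatch, rad: 0 shut, growing as its press end (back) goes down and its long front end comes up; 1.57 upright, 1.75 fully open at its stop, leaning back past upright. Stiff pivot: it stays at any tilt where it is left. A bolted hatch gives only about 0.04; an unbolted one yields to 2 to 5 N on the press strip
- hatch2_press (a point): centre of the dark ribbed press strip (24 x 66) on the top face of the second from the left hatch, 26 behind its pivot line; it moves with the hatch. Hatch: grey plate 110 (x) x 84 (y) x 4 thick, smooth, 72 of it ahead of the pivot line, 38 behind. Pressed some 14 deep it tips 0.5 or more and its front edge stands some 35 to 55 proud
- hatch2_pivot (a point): middle of the pivot line (along the trunking's y) of the second from the left hatch, fixed to the trunking at x +12, y +85, 58 above the counter, 2 below the trunking's top; axes as the trunking's
- hatch3 (a joint): tilt of the third from the left hatch, rad: 0 shut, growing as its press end (back) goes down and its long front end comes up; 1.57 upright, 1.75 fully open at its stop, leaning back past upright. Stiff pivot: it stays at any tilt where it is left. A bolted hatch gives only about 0.04; an unbolted one yields to 2 to 5 N on the press strip
- hatch3_press (a point): centre of the dark ribbed press strip (24 x 66) on the top face of the third from the left hatch, 26 behind its pivot line; it moves with the hatch. Hatch: grey plate 110 (x) x 84 (y) x 4 thick, smooth, 72 of it ahead of the pivot line, 38 behind. Pressed some 14 deep it tips 0.5 or more and its front edge stands some 35 to 55 proud
- hatch3_pivot (a point): middle of the pivot line (along the trunking's y) of the third from the left hatch, fixed to the trunking at x +12, y -85, 58 above the counter, 2 below the trunking's top; axes as the trunking's
- hatch4 (a joint): tilt of the rightmost (-y end) hatch, rad: 0 shut, growing as its press end (back) goes down and its long front end comes up; 1.57 upright, 1.75 fully open at its stop, leaning back past upright. Stiff pivot: it stays at any tilt where it is left. A bolted hatch gives only about 0.04; an unbolted one yields to 2 to 5 N on the press strip
- hatch4_press (a point): centre of the dark ribbed press strip (24 x 66) on the top face of the rightmost (-y end) hatch, 26 behind its pivot line; it moves with the hatch. Hatch: grey plate 110 (x) x 84 (y) x 4 thick, smooth, 72 of it ahead of the pivot line, 38 behind. Pressed some 14 deep it tips 0.5 or more and its front edge stands some 35 to 55 proud
- hatch4_pivot (a point): middle of the pivot line (along the trunking's y) of the rightmost (-y end) hatch, fixed to the trunking at x +12, y -175, 58 above the counter, 2 below the trunking's top; axes as the trunking's
- mouthpiece: white plastic mouthpiece, 44 dia x 44 tall, standing on the blank middle section of the trunking; origin at the centre of its underside
- turbine: clear plastic flow turbine, a ring 48 dia x 32 tall, on the counter behind the trunking; origin at the centre of its underside
- stopwatch: black round stopwatch lying flat, 56 dia x 14 thick, on the counter in front of the trunking; origin at the centre of its underside
- oximeter: white and grey finger oximeter, 58 x 32 x 27 tall, on the counter in front of the trunking; origin at the centre of its underside
- marker: black marker pen with a blue cap, 125 x 20 x 16, lying behind the trunking; origin on its underside near the middle
- tape_roll: roll of tape lying flat, 76 dia x 25 tall, in front of the trunking; origin at the centre of its underside
- gel_bottle: white gel bottle with a blue cap, 42 dia x 110 tall, behind the trunking; origin at the centre of its underside
- wipes_tub: white tub of wipes with a blue lid, 84 dia x 120 tall, on the counter to the robot's right; origin at the centre of its underside

How it is judged:
On the way:
1. the unbolted hatch has been found: it rocks under the fingers (((value of joint hatch1 between 0.15 and 1.4 rad and contact force between the fingers and hatch1 above 0.3 N) or (value of joint hatch2 between 0.15 and 1.4 rad and contact force between the fingers and hatch2 above 0.3 N) or (value of joint hatch3 between 0.15 and 1.4 rad and contact force between the fingers and hatch3 above 0.3 N) or (value of joint hatch4 between 0.15 and 1.4 rad and contact force between the fingers and hatch4 above 0.3 N))), for 0.05 s.
At the end, for the whole second after the job is handed in: one hatch stands open at 1.60 rad or more (its stop is at 1.75) and is at rest, and the other three are shut (under 0.09 rad) (((value of joint hatch1 above 1.6 rad and value of joint each of hatch2, hatch3, hatch4 below 0.09 rad and velocity of joint hatch1 below 0.05 rad/s) or (value of joint hatch2 above 1.6 rad and value of joint each of hatch1, hatch3, hatch4 below 0.09 rad and velocity of joint hatch2 below 0.05 rad/s) or (value of joint hatch3 above 1.6 rad and value of joint each of hatch1, hatch2, hatch4 below 0.09 rad and velocity of joint hatch3 below 0.05 rad/s) or (value of joint hatch4 above 1.6 rad and value of joint each of hatch1, hatch2, hatch3 below 0.09 rad and velocity of joint hatch4 below 0.05 rad/s))); the robot touches nothing.
It fails at once if a hatch is pushed with more than 60 N (contact force between the fingers and hatch1 above 60 N or contact force between the fingers and hatch2 above 60 N or contact force between the fingers and hatch3 above 60 N or contact force between the fingers and hatch4 above 60 N).
It fails at once if a hatch is pinched: its top and underside are both gripped at once ((contact force between the fingers and hatch1_c0 above 2 N and contact force between the fingers and hatch1_c1 above 2 N) or (contact force between the fingers and hatch2_c0 above 2 N and contact force between the fingers and hatch2_c1 above 2 N) or (contact force between the fingers and hatch3_c0 above 2 N and contact force between the fingers and hatch3_c1 above 2 N) or (contact force between the fingers and hatch4_c0 above 2 N and contact force between the fingers and hatch4_c1 above 2 N)).
It fails at once if one of the loose things on the counter is lifted, or shifted by more than 30 mm (distance of any of mouthpiece, turbine, stopwatch, oximeter, marker, tape_roll, gel_bottle, wipes_tub from where it was at the start of the episode above 0.03 m).
It fails at once if one of the loose things is knocked over (angle between any of mouthpiece, turbine, stopwatch, oximeter, marker, tape_roll, gel_bottle, wipes_tub's own z axis and vertical above 0.5 rad).
It also fails if it takes over 58 s, if anything falls off the work surface, if the arm or the gripper's body presses on something with over 40 N, if the wrist force passes 120 N, or if a joint passes its speed limit or range.

## Working session

There is one attempt and no reset: what is moved stays moved. The work goes in short steps, Python scripts to look and compute and a tool call to move; the robot and the scene stay as the last step left them, time stands still between calls to the robot, and variables do not carry over. Pictures are saved under pics/ and viewed, about 8 in all and at most 12, crops included, and the job is handed in when it is done.

Besides the shell and the picture viewer there is one more tool, called after "Request:" by a JSON object that holds its "fn" and its "kwargs". play_rows: Moves the arm, as the interface text tells. Its arguments: {"type":"object","properties":{"moves":{"type":"string"},"fingers":{"type":"number"},"newtons":{"type":"number"}},"required":["moves"]}

```bash
mkdir -p pics; ls; python3 - <<'E'
from workcell import *
import cv2,numpy as np
np.set_printoptions(precision=4,suppress=True)
o=observe();print(o);print(nose_length() if callable(nose_length) else nose_length)
for n in("top","side"):
    cv2.imwrite(f"pics/{n}0.png",cv2.cvtColor(grab_frame(n),cv2.COLOR_RGB2BGR))
    c=camera_params(n);print(n,c)
E
```

```text
pics
{'time': 0.0, 'joint_positions': array([ 1.2808,  0.69  , -0.1945,  1.5663,  0.1573,  0.9025, -0.2151]), 'qd': array([ 0.0009,  0.0012,  0.0021, -0.0008, -0.0014,  0.0008, -0.0013]), 'joint_torque': array([ -0.0001, -52.7561,  -1.2673, -15.343 ,  -0.0528,   0.0066,
         0.0002]), 'position': array([ 0.1986, -0.592 ,  0.2459]), 'tool_rot': array([-0.0009,  0.9869,  0.1612, -0.0002]), 'force': array([ 0.2875,  0.8159, -0.428 ]), 'wrist_torque': array([ 0.0618,  0.0309, -0.0012]), 'opening': 1.0029244280905942}
0.008
top {'camera_matrix': array([[469.2914,   0.    , 257.4584],
       [  0.    , 469.2914, 187.1664],
       [  0.    ,   0.    ,   1.    ]]), 'distortion': array([-0.0374,  0.    ,  0.    ,  0.    ,  0.    ]), 'extrinsics': array([[-0.0567, -0.9739,  0.2198,  0.2159],
       [-0.9984,  0.0554, -0.0122, -0.0706],
       [-0.0003, -0.2202, -0.9755,  1.4954],
       [ 0.    ,  0.    ,  0.    ,  1.    ]])}
side {'camera_matrix': array([[435.9428,   0.    , 256.7421],
       [  0.    , 435.9428, 188.01  ],
       [  0.    ,   0.    ,   1.    ]]), 'distortion': array([-0.1408,  0.    ,  0.    ,  0.    ,  0.    ]), 'extrinsics': array([[-0.8856, -0.3139,  0.3424,  0.1868],
       [-0.4645,  0.5922, -0.6584,  0.6277],
       [ 0.0039, -0.7421, -0.6702,  0.8033],
       [ 0.    ,  0.    ,  0.    ,  1.    ]])}
```

View pics/top0.png

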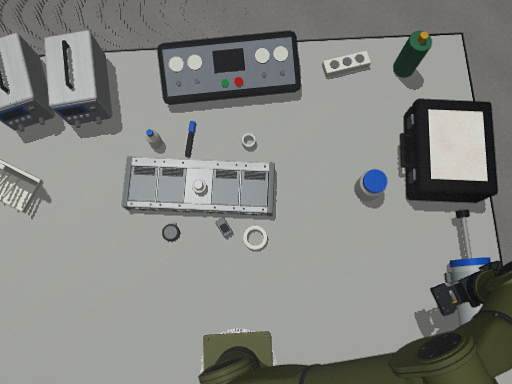

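View pics/side0.png

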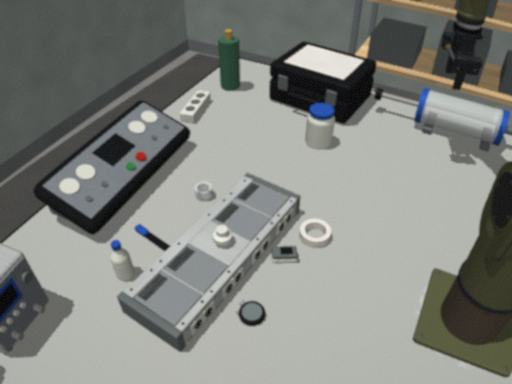

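The top view shows the trunking at pixels (125–275, 157–215), with the mouthpiece at (199,186). The press strips lie along its far edge. The side view agrees. I'll enlarge the trunking for its corners.

```bash
python3 - <<'E'
import cv2
i=cv2.imread("pics/top0.png")[120:255,110:290]
cv2.imwrite("pics/crop.png",cv2.resize(i,None,fx=4.4,fy=4.4,interpolation=cv2.INTER_CUBIC))
E
```

```text
(no output)
```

View pics/crop.png

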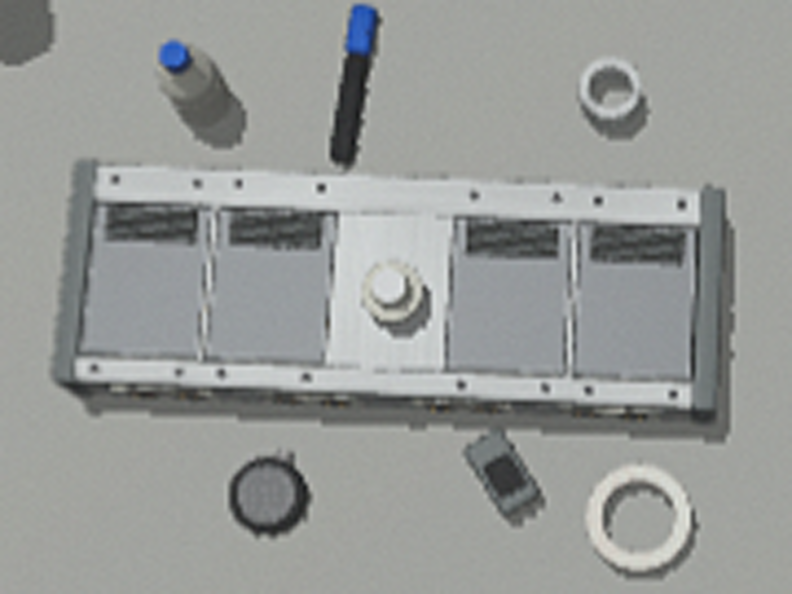

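```bash
cat > h.py <<'E'
from workcell import *
import cv2,numpy as np
np.set_printoptions(precision=4,suppress=True)
def ray(n,px,z):
    c=camera_params(n);p=cv2.undistortPoints(np.array(px,float).reshape(-1,1,2),c["camera_matrix"],c["distortion"])[:,0]
    E=c["extrinsics"];d=np.c_[p,np.ones(len(p))]@E[:3,:3].T;o=E[:3,3]
    return o+d*((z-o[2])/d[:,2])[:,None]
E
python3 - <<'E'
from h import *
cr=[(152,223),(275,229),(512,239),(637,246),(80,355),(326,363),(447,370),(690,377)]
L=np.array([(38,175),(38,85),(38,-85),(38,-175),(-60,217),(-60,43),(-60,-43),(-60,-217)])/1e3
W=ray("top",np.array(cr)/4.4+[110,120]-.5+.5/4.4,.06)[:,:2]
lc,wc=L.mean(0),W.mean(0);H=(L-lc).T@(W-wc);a=np.arctan2(H[0,1]-H[1,0],H[0,0]+H[1,1])
R=np.array([[np.cos(a),-np.sin(a)],[np.sin(a),np.cos(a)]]);t=wc-R@lc
print("yaw",np.degrees(a),"origin",t);print("res",W-(L@R.T+t))
print("press",L[:4]@R.T+t)
for n,z,p in [("mouth",.104,(392,285)),("gel",.11,(175,55)),("marker",.016,(343,158)),("turb",.032,(610,88))]:
    w=ray("top",np.array([p])/4.4+[110,120],z)[0,:2];print(n,w,(w-t)@R)
from scipy.spatial.transform import Rotation as Ro
q=observe()["tool_rot"];print(Ro.from_quat(q,scalar_first=True).as_matrix())
E
```

```text
yaw -5.609266146170695 origin [0.559  0.0962]
res [[ 0.0005 -0.    ]
 [-0.0003  0.0009]
 [-0.0008  0.0002]
 [-0.0023  0.0005]
 [-0.0002  0.0002]
 [ 0.0012 -0.0014]
 [-0.0003 -0.0012]
 [ 0.002   0.0007]]
press [[ 0.6139  0.2667]
 [ 0.6051  0.1771]
 [ 0.5885  0.0079]
 [ 0.5797 -0.0816]]
mouth [0.547  0.0889] [-0.0113 -0.0085]
gel [0.7215 0.2371] [0.1479 0.1561]
marker [0.6673 0.1328] [0.1042 0.0469]
turb [ 0.7053 -0.0691] [ 0.1617 -0.1503]
[[ 0.948   0.3182 -0.0007]
 [ 0.3182 -0.948   0.0016]
 [-0.0001 -0.0017 -1.    ]]
```

Request:
{"fn": "play_rows", "kwargs": {"moves": "0 0 0 0 0 6; 0 0 0 0 0 6; 0 0 0 0 0 6; 0 0 0 0 0 6; 2 -3.4 0 0 0 0; 2 -3.4 0 0 0 0; 2 -3.4 0 0 0 0; 2 -3.4 0 0 0 0; 2 -3.4 0 0 0 0; 2 -3.4 0 0 0 0; 2 -3.4 0 0 0 0; 2 -3.4 0 0 0 0", "fingers": -1}}

```text
time: 1.1
position: [0.3864, -0.339, 0.2397]
tool_rot: [-0.001, 0.998, -0.07, -0.005]
force: [1.6, -0.2, -0.1]
opening: 0.114
```

```bash
cat > loc.py <<'E'
from h import *
from scipy.spatial.transform import Rotation as Ro
o=observe();a=np.radians(-5.609);R=np.array([[np.cos(a),-np.sin(a)],[np.sin(a),np.cos(a)]])
M=Ro.from_quat(o["tool_rot"],scalar_first=True).as_matrix()
tip=o["position"]+nose_length()*M[:,2] if callable(nose_length) else o["position"]+nose_length*M[:,2]
l=(tip[:2]-[.559,.0962])@R
print("t",o["time"],"local mm",l*1e3,"tip z",tip[2]*1e3,"yaw err",np.degrees(np.arctan2(M[1,0],M[0,0])-a),"z",M[:,2],"F",o["force"],"op",o["opening"])
E
python3 loc.py
```

```text
t 1.1 local mm [-129.3323 -450.0197] tip z 231.73162739849158 yaw err -2.4106541156033567 z [-0.0108  0.0027 -0.9999] F [ 1.5546 -0.2284 -0.1112] op 0.114377193998891
```

Request:
{"fn": "play_rows", "kwargs": {"moves": "2 -3.4 0 0 0 -2.4; 2 -3.4 0 0 0 0; 2 -3.4 0 0 0 0; 2 -3.4 0 0 0 0; 2 -3.4 0 0 0 0; 2 -3.4 0 0 0 0; 2 -3.4 0 0 0 0; 1 -1.5 0 0 0 0; 0 0 0 0 0 0; 0 0 0 0 0 0"}}

```text
time: 1.93
position: [0.5713, -0.076, 0.2353]
tool_rot: [-0.005, 0.999, -0.039, -0.007]
force: [-1.3, -0.4, 0.3]
opening: 0.004
```

```bash
python3 loc.py
```

```text
t 1.9333 local mm [  28.9156 -170.1122] tip z 227.34534457294296 yaw err 1.1348018662907349 z [-0.013   0.0103 -0.9999] F [-1.295  -0.4416  0.2654] op 0.00410892569943328
```

Request:
{"fn": "play_rows", "kwargs": {"moves": "0.5 0 3.5 0 0 0.6; 0.4 0.5 3.5 0 0 0; 0 0 3.5 0 0 0; 0 0 3 0 0 0; 0 0 1.5 0 0 0; 0 0 0 0 0 0; 0 0 0 0 0 0"}}

```text
time: 2.52
position: [0.573, -0.0958, 0.0816]
tool_rot: [-0.001, 0.999, -0.052, -0.007]
force: [-0.5, -0.2, 1.4]
opening: 0.006
```

```bash
python3 loc.py
```

```text
t 2.5167 local mm [  32.6101 -189.6996] tip z 73.55155871770071 yaw err -0.3803798153783097 z [-0.0136  0.0017 -0.9999] F [-0.5402 -0.2221  1.3692] op 0.006366545842570568
```

Request:
{"fn": "play_rows", "kwargs": {"moves": "0.5 -1 0.5 0 0 0; 0 0 0.4 0 0 0; 0 0 0.2 0 0 0; 0 0 0.2 0 0 0; 0 0 0.2 0 0 0"}}

```text
time: 2.93
position: [0.5815, -0.0889, 0.0705]
tool_rot: [0.0, 0.999, -0.054, -0.003]
force: [-0.0, 0.9, 0.5]
opening: 0.003
```

```bash
python3 loc.py
```

```text
t 2.9333 local mm [  40.4056 -182.0761] tip z 62.486827352248206 yaw err -0.6080105011146493 z [-0.0061 -0.0006 -1.    ] F [-0.0498  0.8762  0.4695] op 0.00324499478183331
```

Request:
{"fn": "play_rows", "kwargs": {"moves": "0 0 0.3 0 0 0; 0 0 0.3 0 0 0; 0 0 0.3 0 0 0"}}

```text
time: 3.18
position: [0.5822, -0.0889, 0.0676]
tool_rot: [0.001, 0.999, -0.054, -0.002]
force: [-7.0, 1.5, 32.3]
opening: 0.005
```

Request:
{"fn": "play_rows", "kwargs": {"moves": "0 0 0.4 0 0 0; 0 0 0.4 0 0 0"}}

```text
time: 3.35
position: [0.5821, -0.0889, 0.0675]
tool_rot: [0.001, 0.999, -0.054, -0.001]
force: [-7.7, 2.1, 33.9]
opening: 0.006
```

Hatch4 takes 33 N without giving, so it is bolted. Next is hatch3.

Request:
{"fn": "play_rows", "kwargs": {"moves": "0 0 -3 0 0 0; 0 -2.9 0 0 0 0; 0 -2.9 0 0 0 0; 0 -2.7 0 0 0 0; 0 0 0 0 0 0; 0 0 1 0 0 0; 0 0 0 0 0 0"}}

```text
time: 3.93
position: [0.594, -0.0031, 0.0921]
tool_rot: [0.001, 0.998, -0.056, 0.003]
force: [-0.8, -0.3, 0.5]
opening: 0.003
```

```bash
python3 loc.py
```

```text
t 3.9333 local mm [ 44.6247 -95.3622] tip z 84.05475163951476 yaw err -0.8090772912279043 z [ 0.0063 -0.002  -1.    ] F [-0.8057 -0.3061  0.4552] op 0.0031850300949706526
```

Request:
{"fn": "play_rows", "kwargs": {"moves": "-0.6 0 1 0 0 0.5; 0 0 0.8 0 0 0; 0 0 0.2 0 0 0; 0 0 0.3 0 0 0; 0 0 0.3 0 0 0; 0 0 0.3 0 0 0"}}

```text
time: 4.43
position: [0.5878, -0.0067, 0.0677]
tool_rot: [0.001, 0.998, -0.064, 0.003]
force: [-7.8, 1.4, 28.8]
opening: 0.005
```

Request:
{"fn": "play_rows", "kwargs": {"moves": "0 0 0.3 0 0 0"}}

```text
time: 4.52
position: [0.5878, -0.0068, 0.0677]
tool_rot: [0.001, 0.998, -0.064, 0.003]
force: [-6.3, 1.6, 24.1]
opening: 0.003
```

Hatch3 is bolted too. I'll lift over the mouthpiece to hatch2.

Request:
{"fn": "play_rows", "kwargs": {"moves": "0 0 -3.5 0 0 0; 0 0 -3.5 0 0 1; 0 -3.5 0 0 0 0; 0 -3.5 0 0 0 0; 0 -3.5 0 0 0 0; 0 -3.5 0 0 0 0; 0 -3.5 0 0 0 0; 0 -2 0 0 0 0; 0 0 2 0 0 0; 0 0 2 0 0 0; 0 0 0 0 0 0"}}

```text
time: 5.43
position: [0.6256, 0.185, 0.1026]
tool_rot: [0.0, 0.997, -0.081, 0.008]
force: [-0.3, -0.3, -0.6]
opening: 0.003
```

```bash
python3 loc.py
```

```text
t 5.4333 local mm [57.7295 94.888 ] tip z 94.62531118505503 yaw err -3.6395368248163162 z [ 0.0159 -0.0021 -0.9999] F [-0.3441 -0.3037 -0.6488] op 0.0034302761149523774
```

Request:
{"fn": "play_rows", "kwargs": {"moves": "-2 0 0.8 0 -0.9 -3.6; 0 0 0.8 0 0 0; 0 0 0.8 0 0 0; 0 0 0 0 0 0"}}

```text
time: 5.77
position: [0.6082, 0.1849, 0.0782]
tool_rot: [0.001, 0.999, -0.051, 0.001]
force: [-0.2, 0.7, -0.3]
opening: 0.001
```

```bash
python3 loc.py
```

```text
t 5.7667 local mm [40.342  93.0873] tip z 70.20167902130419 yaw err -0.25212602735382417 z [ 0.0024 -0.0018 -1.    ] F [-0.2448  0.6752 -0.2819] op 0.0011035039275528982
```

Request:
{"fn": "play_rows", "kwargs": {"moves": "-0.2 0 0.6 0 0 0; 0 0 0.3 0 0 0; 0 0 0.3 0 0 0; 0 0 0.3 0 0 0; 0 0 0.3 0 0 0"}}

```text
time: 6.18
position: [0.6096, 0.1833, 0.0677]
tool_rot: [0.0, 0.999, -0.055, 0.004]
force: [-6.7, -1.2, 23.2]
opening: 0.005
```

Hatch2 is bolted, which leaves hatch1.

Request:
{"fn": "play_rows", "kwargs": {"moves": "0 0 -3 0 0 0; -0.5 -3 0 0 0 0; 0 -3 0 0 0 0; 0 -2.2 0 0 0 0; 0 0 1 0 0 0; 0 0 0 0 0 0"}}

```text
time: 6.68
position: [0.6181, 0.2652, 0.0927]
tool_rot: [-0.0, 0.998, -0.059, 0.008]
force: [-0.1, -0.6, 0.1]
opening: -0.001
```

```bash
python3 loc.py
```

```text
t 6.6833 local mm [ 42.4614 173.9629] tip z 84.72357529131747 yaw err -1.1170553558091736 z [ 0.0151 -0.0003 -0.9999] F [-0.1102 -0.5888  0.1117] op -0.0006224711646723487
```

Request:
{"fn": "play_rows", "kwargs": {"moves": "-0.5 0 1 0 -0.9 -1; 0 0 0.7 0 0 0; 0 0 0.3 0 0 0; 0 0 0.3 0 0 0; 0 0 0.3 0 0 0; 0 0 0.3 0 0 0"}}

```text
time: 7.18
position: [0.6142, 0.261, 0.0615]
tool_rot: [-0.0, 0.999, -0.052, -0.001]
force: [0.3, 0.3, 3.7]
opening: 0.009
```

Request:
{"fn": "play_rows", "kwargs": {"moves": "0 0 0.3 0 0 0; 0 0 0.3 0 0 0"}}

```text
time: 7.35
position: [0.6159, 0.2601, 0.0561]
tool_rot: [-0.0, 0.999, -0.053, 0.001]
force: [0.8, -0.9, 3.4]
opening: 0.008
```

```bash
python3 loc.py
```

```text
t 7.35 local mm [ 40.6394 168.7007] tip z 48.0571959759376 yaw err -0.4209326256140123 z [ 0.002   0.0003 -1.    ] F [ 0.844  -0.8599  3.3886] op 0.007876536239270072
```

Hatch1 yields at 3.5 N, so it's the unbolted one. I'll press it deeper.

Request:
{"fn": "play_rows", "kwargs": {"moves": "-0.2 0 0.3 0 0 0; -0.1 0 0.3 0 0 0; 0 0 0.2 0 0 0; 0 0 0 0 0 0"}}

```text
time: 7.68
position: [0.6143, 0.2592, 0.047]
tool_rot: [0.0, 0.999, -0.053, 0.003]
force: [1.3, 1.4, 2.1]
opening: 0.006
```

```bash
python3 loc.py
```

```text
t 7.6833 local mm [ 39.1552 167.6741] tip z 39.00990521267832 yaw err -0.48198083979645095 z [ 0.0051 -0.0006 -1.    ] F [1.2644 1.4173 2.1174] op 0.005886921778036122
```

Request:
{"fn": "play_rows", "kwargs": {"moves": "0 0 -3.5 0 0 0; 0 0 -3.5 0 0 0; 0 0 -3.5 0 0 0; 0 0 -1.5 0 0 0; -3.5 0 0 0 0 0; -3.5 0 0 0 0 0; -3 0 0 0 0 0; -2 -0.5 0 0 0 0; 0 0 0 0 0 0; 0 0 0 0 0 0"}}

```text
time: 8.52
position: [0.4828, 0.2736, 0.1662]
tool_rot: [0.005, 0.999, -0.053, -0.007]
force: [1.3, 0.4, -0.2]
opening: 0.004
```

```bash
python3 loc.py; python3 - <<'E'
from h import *
cv2.imwrite("pics/side1.png",cv2.cvtColor(grab_frame("side"),cv2.COLOR_RGB2BGR))
E
```

```text
t 8.5167 local mm [-93.2915 168.9968] tip z 158.15929994430897 yaw err -0.4933032427064083 z [-0.0137 -0.0101 -0.9999] F [ 1.2964  0.4266 -0.17  ] op 0.0041180451324464885
```

View pics/side1.png

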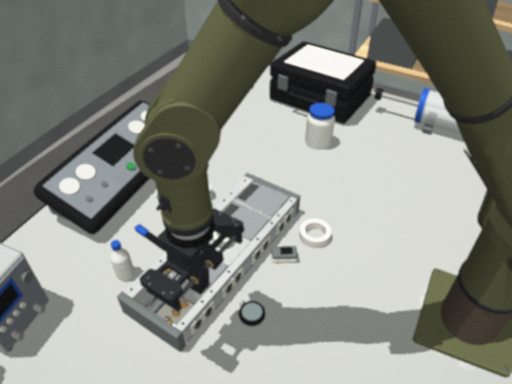

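The side view shows the gripper ahead of hatch1. Its bay stands open with the inside visible at about (170,300), and nothing else has moved. I'll lower in front of the raised edge.

Request:
{"fn": "play_rows", "kwargs": {"moves": "0 0 3 0 0.8 0; 0 0 3 0 0 0; 0 0 1.5 0 0 0; 0 0 0 0 0 0"}}

```text
time: 8.9
position: [0.4897, 0.2727, 0.0892]
tool_rot: [0.004, 0.998, -0.055, 0.005]
force: [0.1, -0.4, -0.1]
opening: 0.003
```

```bash
python3 loc.py
```

```text
t 8.9 local mm [-86.1228 168.8462] tip z 81.16406690840374 yaw err -0.700500298054739 z [ 0.0088 -0.0088 -0.9999] F [ 0.0717 -0.3522 -0.0979] op 0.002987922520010829
```

Request:
{"fn": "play_rows", "kwargs": {"moves": "1.5 0 0 0 0 0; 1.5 0 0 0 0 0; 1 0 0 0 0 0; 1 0 0 0 0 0; 1 0 0 0 0 0; 1 0 -0.3 0 0 0; 0 0 0 0 0 0"}}

```text
time: 9.48
position: [0.5697, 0.2597, 0.0939]
tool_rot: [0.006, 0.998, -0.059, 0.006]
force: [0.6, -0.2, 0.5]
opening: 0.004
```

```bash
python3 loc.py
```

```text
t 9.4833 local mm [ -5.2269 163.6291] tip z 85.91004645223417 yaw err -1.1202247300559518 z [ 0.0112 -0.0127 -0.9999] F [ 0.5587 -0.2391  0.5148] op 0.003724895873981607
```

Request:
{"fn": "play_rows", "kwargs": {"moves": "0.3 0 -0.7 0 -0.6 -1; 0.4 0 -0.7 0 0 0; 0.4 0 0 0 0 0; 0.3 0 0 0 0 0"}}

```text
time: 9.82
position: [0.5847, 0.2568, 0.1096]
tool_rot: [0.006, 0.999, -0.051, 0.0]
force: [-1.8, -0.7, -0.1]
opening: 0.005
```

```bash
python3 loc.py; python3 - <<'E'
from h import *
i=cv2.cvtColor(grab_frame("side"),cv2.COLOR_RGB2BGR)[200:350,100:300]
cv2.imwrite("pics/side2.png",cv2.resize(i,None,fx=4,fy=4,interpolation=cv2.INTER_CUBIC))
E
```

```text
t 9.8167 local mm [  9.8435 162.2012] tip z 101.55988519698174 yaw err -0.28738509716440586 z [-0.0003 -0.0123 -0.9999] F [-1.7738 -0.6589 -0.0635] op 0.00487185154867519
```

View pics/side2.png

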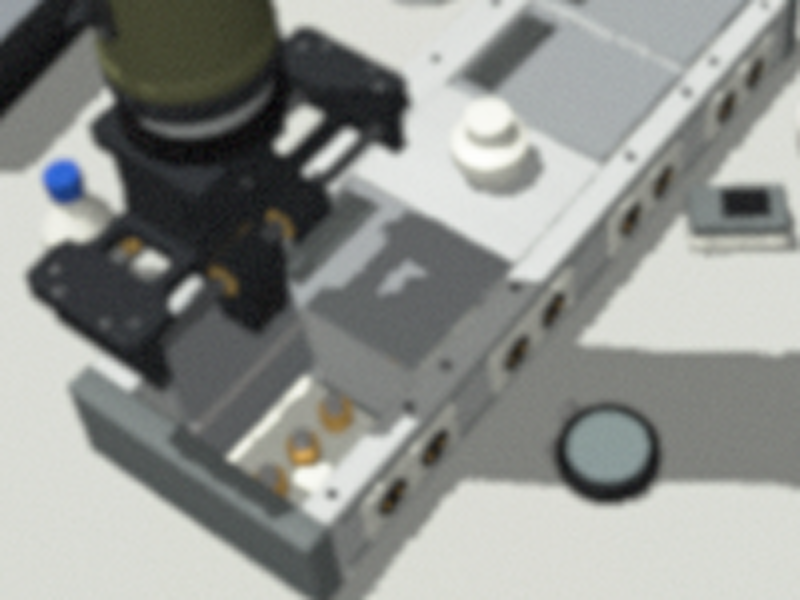

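The hatch now stands about upright behind the fingers (crop 240,330), and hatch2 and the mouthpiece are in place. I'll push on gently to the stop.

Request:
{"fn": "play_rows", "kwargs": {"moves": "0.3 0 0 0 0 0; 0.3 0 0 0 0 0"}}

```text
time: 10.03
position: [0.5878, 0.2565, 0.1089]
tool_rot: [0.007, 0.999, -0.051, -0.003]
force: [-9.3, 0.6, 7.1]
opening: 0.008
```

Request:
{"fn": "play_rows", "kwargs": {"moves": "0.3 0 0 0 0 0; 0.3 0 0 0 0 0"}}

```text
time: 10.2
position: [0.5876, 0.2567, 0.108]
tool_rot: [0.008, 0.999, -0.05, -0.01]
force: [-6.5, -0.3, 4.7]
opening: 0.003
```

```bash
python3 loc.py
```

```text
t 10.2 local mm [ 12.5801 162.4247] tip z 100.03063075805885 yaw err -0.15552491571506125 z [-0.02   -0.0145 -0.9997] F [-6.5256 -0.3419  4.692 ] op 0.003453831818742446
```

Request:
{"fn": "play_rows", "kwargs": {"moves": "0.7 0 0 0 0.9 0; 0.7 0 0 0 0 0"}}

```text
time: 10.37
position: [0.5878, 0.257, 0.1065]
tool_rot: [0.01, 0.999, -0.048, -0.016]
force: [-14.1, 1.2, 12.0]
opening: 0.006
```

Request:
{"fn": "play_rows", "kwargs": {"moves": "-1 0 0 0 0 0; -2 0 0 0 0 0; -3 0 0 0 0 0; -3 0 0 0 0 0; -2 0 -2 0 0 0; -1 0 -3 0 0 0; 0 0 -3.5 0 0 0; -2 3 -2 0 0 0; -2 3 -2 0 0 0; -3 2 0 0 0 0; -3 2 0 0 0 0; 0 0 0 0 0 0"}}

```text
time: 11.37
position: [0.3556, 0.1809, 0.2422]
tool_rot: [0.01, 0.999, -0.046, -0.015]
force: [-0.6, 0.5, 0.2]
opening: 0.006
```

```bash
python3 loc.py; python3 - <<'E'
from h import *
for n,(a,b,c,d) in {"side":(160,360,100,340),"top":(120,250,110,290)}.items():
    i=cv2.cvtColor(grab_frame(n),cv2.COLOR_RGB2BGR)[a:b,c:d]
    cv2.imwrite(f"pics/{n}3.png",cv2.resize(i,None,fx=3,fy=3,interpolation=cv2.INTER_CUBIC))
E
```

```text
t 11.3667 local mm [-210.9285   64.2534] tip z 234.1847810386946 yaw err 0.3057659187720726 z [-0.0315 -0.019  -0.9993] F [-0.6472  0.4824  0.2015] op 0.006138297134137388
```

View pics/side3.png

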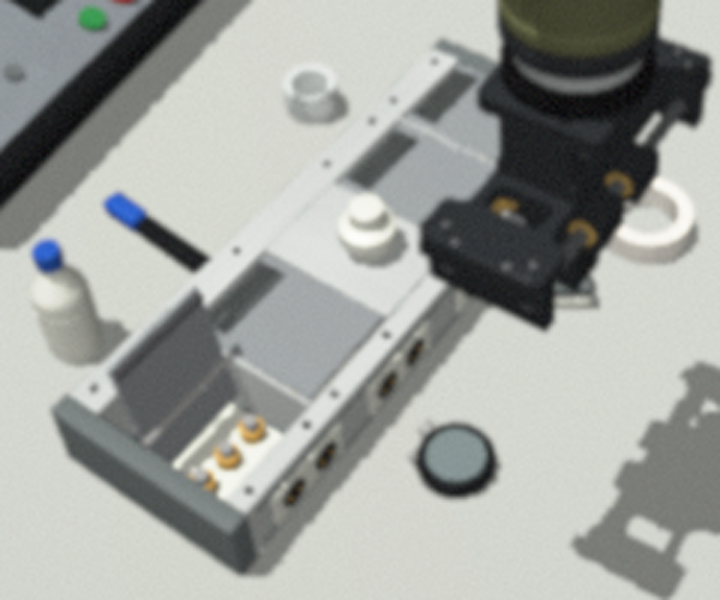

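View pics/top3.png

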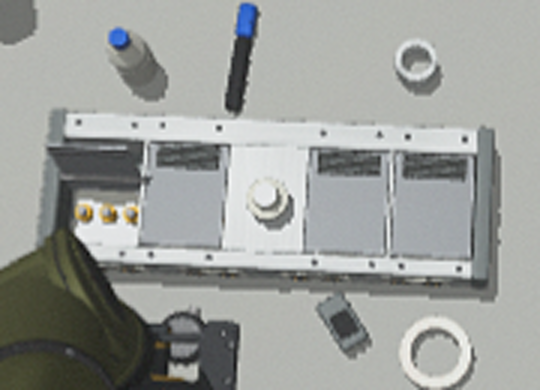

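Both views show hatch1 standing open, with its upper edge in the side crop running from (113,375) to (200,293). The other hatches are shut and nothing is displaced. I'll work out the tilt from that edge.

```bash
python3 - <<'E'
from h import *
a=np.radians(-5.609);R=np.array([[np.cos(a),-np.sin(a)],[np.sin(a),np.cos(a)]])
for px,y in [((113,375),.217),((200,293),.133)]:
    p=np.array([px])/3+[100,160]
    A,B=[np.r_[(w[:2]-[.559,.0962])@R,w[2]] for w in (ray("side",p,.2)[0],ray("side",p,.0)[0])]
    s=(y-A[1])/(B[1]-A[1]);P=A+s*(B-A);d=P-[.012,y,.058];print(P,np.hypot(d[0],d[2]),np.arctan2(d[2],-d[0]))
E
```

```text
[0.0232 0.217  0.1279] 0.07079809362243329 1.7299137116247
[0.0258 0.133  0.1216] 0.0650804380134246 1.7840628750146899
```

The measured tilt is 1.73–1.78 rad with an edge radius of 65–71 mm, so the hatch is at its stop.

```bash
python3 -c "
from workcell import *
print(hand_in())"
```

```text
the job is handed in; nothing more can be done
None
```

The unbolted hatch is hatch1 (leftmost). It now stands fully open against its stop, and the job is handed in; `hand_in()` gives no verdict.

- **Finding it:** I pressed each ribbed strip with the closed fingertips. Hatches 4, 3 and 2 took about 34, 29 and 23 N without giving. Hatch1 yielded at about 3.5 N.
- **Opening it:** I pressed hatch1 about 21 mm deep, deeper than the suggested 14. Then I pushed its raised edge over until it stopped moving, with about 18 N at the end. The arm then backed clear to about 0.23 m tip height, showing no contact force.
- **Last checks:** Hatch1's tilt measured from the side view is 1.73–1.78 rad, against a stop at 1.75. The edge radius came out at 65–71 mm where 72 was expected, which is within picking accuracy.
- **The rest of the bench:** The other three hatches look shut in the top view. None of the loose things in view appear moved. In the final crops the stopwatch is partly hidden by the gripper in the top view but clear in the side view, and the wipes tub is out of frame; the arm stayed well away from the tub.

No check failed.

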